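# Press the broken wax stub out of the casting block

### The job

In the wax-tree workshop a broken blue wax stub is stuck down in one of the two bores of the aluminium press-out stand. Take the steel drift (straight plain handle on a round flat collar) from the tool rack and push it down through that bore until its collar rests on the block and the stub has dropped out below into the stand's tray. Leave the drift standing there, and leave the whole blue rod in the other bore alone.

Things in the scene. Friction and masses are not known exactly. Their poses are not given: they have to be found in the camera images.
- drift: Steel drift in a hole of the open rack (fixed, top at 75 mm): handle 24 mm dia x 55, flat collar 44 dia x 8, shank 16 dia x 62. Origin: centre of the collar's underside; z up (handle z = 8 to 63 mm, tip -62). 0.2-0.33 kg. At the start y runs along the rack's row, so grip closing along x; neighbours 65 mm apart: mushroom-headed tamper, tapered mandrel, up to 38 mm wide, 80 above rack.
- stub: Broken blue wax stub, cylinder 28 mm dia x 28 mm long, 20 g, upright in one of the stand's two bores, its top about 6 mm below the block's top. It sits on sprung detent balls: about 9 N starts it past them, then 1 to 3 N, and it must be followed right through the bore. Origin: centre of its underside; z along its axis, up at the start.
- stand: Fixed aluminium stand, origin at table height under its centre, z up. Block 90 (x) x 210 mm (y), from 65 to 115 mm high, on two end walls over a tray (110 mm in x, floor at 6 mm, rims 16 mm high). Two vertical through bores, 30 mm dia, 3 mm chamfer, at x = 0, y = -45 and +45 mm: one holds the stub, the other the whole rod.
- whole_rod: Whole blue wax rod, cylinder 28 mm dia x 80 mm, 50 g, upright in the stand's other bore on similar detents, reaching about 46 mm above the block's top. To be left alone. Origin: centre of its underside; z along its axis, up.
Mind the look-alikes: they are no part of the job. What is meant by the stand is not orange, pink or turquoise, and is the larger of those in its own colour.

How it is judged:
On the way, in this order (a step that is already met when the one before it is completed fails the run):
1. the drift's tip enters the bore above the stub, with the stub still in it (horizontal distance between drift and stub below 0.015 m and z of drift in the frame of stand below 0.175 m and angle between drift's own z axis and vertical below 0.2 rad and z of stub in the frame of stand above 0.045 m), for 0.05 s.
2. the stub has left the bore at the bottom and lies in the tray (z of stub in the frame of stand below 0.042 m), for 0.1 s.
At the end, for the whole second after the job is handed in: The stub lies at rest in the stand's tray, below the block; the drift stands in the bore, upright within 10 degrees, its collar resting on the block's top (within 6 mm), at rest (z of stub in the frame of stand below 0.042 m and x of stub in the frame of stand between -0.055 and 0.055 m and y of stub in the frame of stand between -0.105 and 0.105 m and z of drift in the frame of stand between 0.108 and 0.121 m and x of drift in the frame of stand between -0.015 and 0.015 m and angle between drift's own z axis and vertical below 0.17 rad and linear speed of drift below 0.02 m/s and linear speed of stub below 0.03 m/s); the robot touches nothing.
It fails at once if the whole rod is shifted in its bore or pulled out of it (by more than 15 mm) (distance of whole_rod from where it was at the start of the episode above 0.015 m).
It also fails if it takes over 48 s, if anything falls off the work surface, if the arm or the gripper's body presses on something with over 40 N, if the wrist force passes 120 N, or if a joint passes its speed limit or range.

### The arm

A 7-joint arm with a two-finger parallel gripper is mounted at the origin on the work surface. World frame = base frame: x ahead of the robot, y to its left, z up, the work surface at z = 0. Lengths are in m, angles in rad, forces in N, time in s.
With the tool pointing down it reaches from about 0.4 to 0.85 m from the base axis. Payload 4.5 kg.
Tool frame: the origin (TCP) lies midway between the tips of the shut fingers; the grasp point (between the pads) lies behind it (r.grip_point_offset is the z of the grasp point in the tool frame, in m); z points along the fingers, y is the line along which they close (so a half turn about z gives the same grasp; the last joint's range is limited). The gripper opens to 88 mm and grips with 3 to 60 N. Pads are 18 mm wide; open, the fingers measure 123 mm over their backs; the gripper's body (75 mm by 187 mm) begins 45 mm behind the grasp point.
Start: joints at [1.334, 0.689, -0.195, 1.565, 0.157, 0.902, -0.215], TCP at [0.167, -0.602, 0.239] pointing down, gripper open.
Joint ranges: [-3.01, 3.01], [-0.46, 2.08], [-1.47, 1.51], [0.13, 2.56], [-1, 4.14], [0.04, 2.09], [-2.66, 2.66]. Speed limits (rad/s): [2.57, 2.57, 3.14, 3.14, 3.14, 3.14, 3.14].

### API

Orientations are given as a unit quaternion [x, y, z, w].
In Python, from plant import r, optics, workorder gives the robot as it stands.
- The arm moves only by the shell command python3 -m creep 'ROWS' [FORCE]. ROWS is JSON, a list of rows, each an object of numbers: "grip": the gripper command: -1 is shut, 1 is fully open, values between are in proportion; "tx", "ty", "tz": the shift along the tool's x, y, z in cm; "spin": the turn about the tool's z in degrees. In form: [{"grip": .., "tx": .., "ty": .., "tz": .., "spin": ..}, ...]. A call has 1 to 8 rows; each row shifts and turns the commanded pose from where the row before left it, along the tool's axes as they then stand; what a row does not reach is not made up. A row lasts 1/12 s, in which the tool goes at most 41.7 mm and 7.16 degrees, less where a joint would pass 70% of its speed; a pose out of reach is approached as far as the arm can. A call with a gripper value outside its range is refused whole. The fingers move at their own pace and stop on an object; FORCE is the grip in N (left out, the last holds). Time passes only in rows, so rows that do not move let the fingers close. It gives the time, the measured TCP pose, the force, the opening and the grip force at its end, in the units of the state.
- r.get_state(): the state, without advancing time (a new reading comes with each control period).
- optics.snapshot(name): name is "scene" or "top" or "wrist"; returns (picture, depth): 480x640x3 uint8, red, green, blue; 480x640 float32, m along the optical axis (not along the pixel's ray), 0 where there is no reading.
- optics.get_calibration(name): a dict with "fx", "fy", "cx", "cy" (pixels), "extrinsics" (4x4, takes a point from world to camera coordinates). Camera axes: x right, y down, z forward; pixel columns grow to the right and rows downward; lengths in m; the calibration is good to about 2 mm. The wrist camera is an equidistant fisheye: a pixel r from the principal point sees the ray r / f radians off the axis. A picture is of the moment at which its call begins: read the wrist's pose just before it. get_calibration takes no time and is no camera call; for the wrist camera it gives the pose at the moment of the call.
- workorder.finish_job(): hands the job in; it is judged then, once.
The state is a dict: "clock": time; "q": joint angles; "qd": joint speeds; "joint_torque": joint torques, N m; "tool_pos": TCP position; "eef_rot": TCP orientation; "contact_force": force on the tool from outside, world axes, zero at the start; "moment": the same for the moment, N m; "opening": opening from 0.0 (shut) to 1.0 (fully open); "finger_force": force on a finger pad.
Only numpy, scipy, OpenCV 4.12 (cv2) and the standard library are available. Lean on these libraries where they do the work, as an engineer would, in place of code of your own. Each camera call takes 0.05 s, during which the arm holds its last target. There are 200 camera calls.

## Working session

There is one attempt and no reset: what is moved stays moved. The work goes in short steps, Python scripts to look and compute and a shell command to move; the robot and the scene stay as the last step left them, time stands still between calls to the robot, and variables do not carry over. Pictures are saved under pics/ and viewed, at most 10 in all, crops included, and the job is handed in when it is done.

```bash
mkdir -p pics; ls
python3 - <<'E'
from plant import r,optics
import cv2,numpy as np
for n in("scene","top"):
    p,d=optics.snapshot(n); cv2.imwrite(f"pics/{n}1.png",p[:,:,::-1]); np.save(n+"_d.npy",d); np.save(n+"_p.npy",p)
    print(n,optics.get_calibration(n))
s=r.get_state();print(s,r.grip_point_offset)
E
```

```text
pics
scene {'fx': 479.17131402212766, 'fy': 479.17131402212766, 'cx': 314.4613641076674, 'cy': 239.52131211697073, 'extrinsics': array([[-0.40810342,  0.9128283 ,  0.01400329, -0.01049253],
       [ 0.63113302,  0.29318085, -0.71813376, -0.27941332],
       [-0.65963832, -0.2842349 , -0.69576419,  1.48060125],
       [ 0.        ,  0.        ,  0.        ,  1.        ]])}
top {'fx': 478.4188570432835, 'fy': 478.4188570432835, 'cx': 324.0436099656395, 'cy': 246.44797280958738, 'extrinsics': array([[-2.44427151e-02, -9.99701209e-01, -2.13802640e-04,
         1.94476133e-01],
       [-9.97732829e-01,  2.44080013e-02, -6.27172336e-02,
         4.42906979e-01],
       [ 6.27037127e-02, -1.31966156e-03, -9.98031314e-01,
         1.05601357e+00],
       [ 0.00000000e+00,  0.00000000e+00,  0.00000000e+00,
         1.00000000e+00]])}
{'clock': 0.1, 'q': array([ 1.33381015,  0.68991217, -0.19452016,  1.5662265 ,  0.15730311,
        0.90251694, -0.21506598]), 'qd': array([-0.00189212, -0.00204099, -0.00099885, -0.00084086,  0.00213297,
       -0.00067741, -0.00186827]), 'joint_torque': array([-2.20052920e-03, -5.28492558e+01, -1.27120368e+00, -1.53836077e+01,
       -5.25466225e-02,  1.94762186e-03,  6.29051601e-05]), 'tool_pos': array([ 0.1669847 , -0.60168928,  0.23798632]), 'eef_rot': array([ 9.90840532e-01,  1.35034595e-01, -1.74470115e-04, -8.17428106e-04]), 'contact_force': array([ 0.24953993, -0.05579575, -0.0193463 ]), 'moment': array([ 0.00886118, -0.04342105, -0.04859263]), 'finger_force': 0.0, 'opening': 1.0018658802152642} -0.0187
```

View pics/scene1.png

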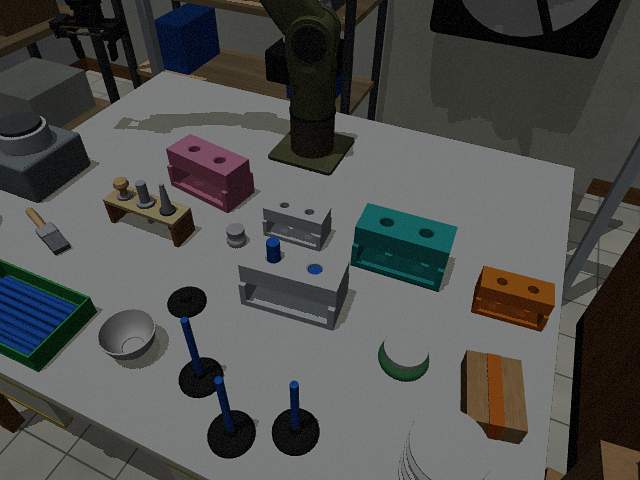

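View pics/top1.png

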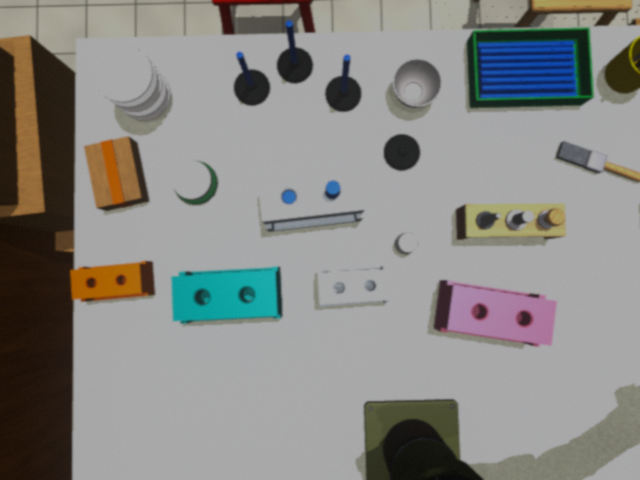

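The scene view shows two grey stands. The large one is at (293,285), with the whole rod at (273,250) and the stub at (315,268); the small one is at (297,222) and is empty. Pink, turquoise and orange are excluded, so the stand meant is the larger grey one. In the top view the stub is at (289,197), the rod at (333,189), and the rack holds a mandrel (487,220), a probable drift (518,219) and a tamper (552,217). I'll enlarge both areas and measure.

```bash
cat > h.py <<'E'
import numpy as np
def px2w(c,u,v,z=None,d=None):
    E=c["extrinsics"];R=E[:3,:3];t=E[:3,3]
    ray=R.T@np.array([(u-c["cx"])/c["fx"],(v-c["cy"])/c["fy"],1]);o=-R.T@t
    return o+ray*(d if d is not None else (z-o[2])/ray[2])
E
python3 - <<'E'
import cv2,numpy as np
from plant import optics
from h import px2w
p=np.load("top_p.npy")[:,:,::-1];s=np.load("scene_p.npy")[:,:,::-1]
a=cv2.resize(p[195:250,450:580],(780,330),interpolation=cv2.INTER_CUBIC)
b=cv2.resize(s[165:245,100:200],(375,260*300//260),interpolation=cv2.INTER_CUBIC)[:260]
c=cv2.resize(p[175:240,250:380],(405,260)[:2],interpolation=cv2.INTER_CUBIC)
cv2.imwrite("pics/crop1.png",np.vstack([a,np.hstack([b,c])]))
ct=optics.get_calibration("top");d=np.load("top_d.npy")
for n,u,v in[("drift",518,219),("driftlow",524,214),("mandrel",487,220),("tamper",552,217),("stub",289,197),("rod",333,188),("blk",310,200),("blkL",270,203)]:
    print(n,px2w(ct,u,v,d=d[v,u]).round(4))
cs=optics.get_calibration("scene");d=np.load("scene_d.npy")
for n,u,v in[("drift",141,184),("stub",315,268),("rod",273,240),("blk",295,266)]:
    print(n,px2w(cs,u,v,d=d[v,u]).round(4))
# blue masks in the large stand: stub/rod pixel centroids
hsv=cv2.cvtColor(p,cv2.COLOR_BGR2HSV);m=cv2.inRange(hsv,(100,120,60),(125,255,255))
n,l,st,ce=cv2.connectedComponentsWithStats(m)
for i in range(1,n):
    if 180<ce[i][1]<205 and st[i][4]>20: print(st[i],ce[i],px2w(ct,*ce[i],z=.109).round(4),px2w(ct,*ce[i],z=.161).round(4))
E
```

```text
drift [ 0.487  -0.2102  0.1183]
driftlow [ 0.4942 -0.2135  0.1406]
mandrel [ 0.4873 -0.1497  0.1116]
tamper [ 0.4887 -0.2761  0.125 ]
stub [0.5448 0.253  0.1096]
rod [0.5517 0.1636 0.1605]
blk [0.5362 0.2099 0.1179]
blkL [0.5323 0.2914 0.1162]
drift [ 0.4925 -0.2152  0.1369]
stub [0.5393 0.2522 0.1069]
rod [0.5489 0.1633 0.1587]
blk [0.5581 0.2161 0.1149]
[326 181  14  15 162] [332.41358025 188.12345679] [0.5611 0.1636 0.109 ] [0.5514 0.1647 0.161 ]
[282 191  14  12 132] [288.52272727 196.46212121] [0.546 0.254 0.109] [0.5372 0.2503 0.161 ]
```

View pics/crop1.png

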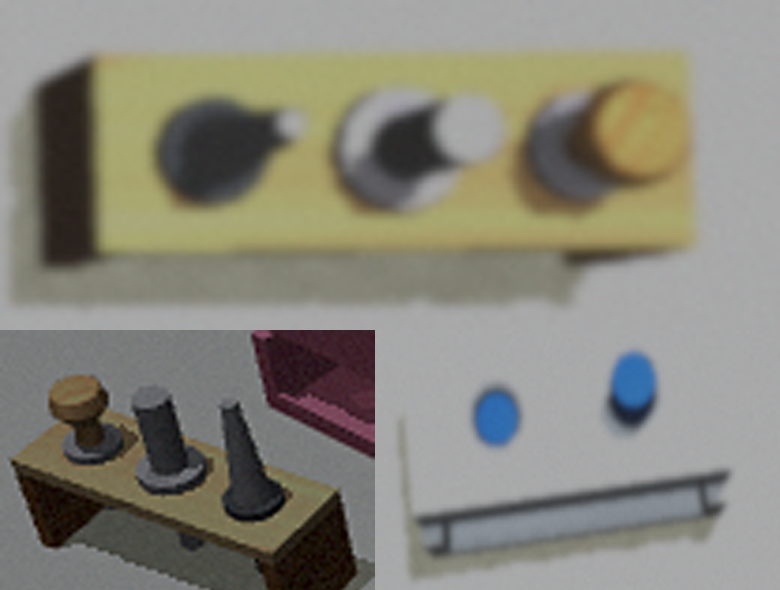

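The crop confirms it. The drift is the rack's middle tool: a straight grey handle, top at top-view pixel (528,216.3), on a flat collar centred at (516.7,219.7). Left of it is the tapered mandrel, right of it the wooden mushroom tamper. The stub is flush in the large grey stand at (288.5,196.5), and the rod stands proud at (332.4,188.1). I'll start turning the tool so that it closes along x.

```bash
python3 - <<'E'
from plant import optics
from h import px2w
c=optics.get_calibration("top")
print(px2w(c,528,216.3,z=.138),px2w(c,516.7,219.7,z=.083))
E
python3 -m creep '[{"spin":-7},{"spin":-7},{"spin":-7},{"spin":-7},{"spin":-7},{"spin":-7},{"spin":-7},{"spin":-7}]' 30
python3 -m creep '[{"spin":-7},{"spin":-7},{"spin":-4.5},{}]'
```

```text
[ 0.48975703 -0.22228509  0.138     ] [ 0.48953608 -0.22194495  0.083     ]$[0]: bad value
$[0]: bad value
```

```bash
python3 -m creep '[{"grip":1,"tx":0,"ty":0,"tz":0,"spin":-7},{"grip":1,"tx":0,"ty":0,"tz":0,"spin":-7}]' 30
```

```text
clock: 0.27
tool_pos: [0.1672, -0.6019, 0.2383]
eef_rot: [0.966, 0.258, -0.0, -0.001]
contact_force: [-0.1, 0.4, -1.3]
opening: 0.998
finger_force: 0.0
```

```bash
python3 -m creep '[{"grip":1,"tx":0,"ty":0,"tz":0,"spin":-7},{"grip":1,"tx":0,"ty":0,"tz":0,"spin":-7},{"grip":1,"tx":0,"ty":0,"tz":0,"spin":-7},{"grip":1,"tx":0,"ty":0,"tz":0,"spin":-7},{"grip":1,"tx":0,"ty":0,"tz":0,"spin":-7},{"grip":1,"tx":0,"ty":0,"tz":0,"spin":-7},{"grip":1,"tx":0,"ty":0,"tz":0,"spin":-7},{"grip":1,"tx":0,"ty":0,"tz":0,"spin":-7}]'
python3 -m creep '[{"grip":1,"tx":0,"ty":0,"tz":0,"spin":-4},{"grip":1,"tx":3,"ty":2.5,"tz":0,"spin":0},{"grip":1,"tx":3,"ty":2.5,"tz":0,"spin":0},{"grip":1,"tx":3,"ty":2.5,"tz":0,"spin":0},{"grip":1,"tx":3,"ty":2.5,"tz":0,"spin":0},{"grip":1,"tx":3,"ty":2.5,"tz":0,"spin":0},{"grip":1,"tx":3,"ty":2.5,"tz":0,"spin":0},{"grip":1,"tx":3,"ty":2.5,"tz":0,"spin":0}]'
```

```text
clock: 0.93
tool_pos: [0.1669, -0.6019, 0.2383]
eef_rot: [0.732, 0.681, 0.0, -0.0]
contact_force: [0.4, 0.6, -1.0]
opening: 0.999
finger_force: 0.0
clock: 1.6
tool_pos: [0.3446, -0.3921, 0.2385]
eef_rot: [0.71, 0.704, -0.0, -0.0]
contact_force: [1.1, 0.1, 0.6]
opening: 0.996
finger_force: 0.0
```

```bash
python3 -m creep '[{"grip":1,"tx":2.8,"ty":2.4,"tz":0,"spin":-0.5},{"grip":1,"tx":2.8,"ty":2.4,"tz":0,"spin":0},{"grip":1,"tx":2.8,"ty":2.4,"tz":0,"spin":0},{"grip":1,"tx":2.8,"ty":2.4,"tz":0,"spin":0},{"grip":1,"tx":2.8,"ty":2.4,"tz":0,"spin":0},{"grip":1,"tx":2.8,"ty":2.4,"tz":0,"spin":0},{"grip":1,"tx":0,"ty":0,"tz":0,"spin":0}]'
python3 - <<'E'
from plant import r,optics
import cv2,numpy as np
c=optics.get_calibration("wrist");s=r.get_state()
p,d=optics.snapshot("wrist");cv2.imwrite("pics/w1.png",p[:,:,::-1]);print(c,s["tool_pos"])
E
```

```text
clock: 2.18
tool_pos: [0.494, -0.2173, 0.2394]
eef_rot: [0.703, 0.711, 0.004, 0.0]
contact_force: [-0.0, 0.3, 0.8]
opening: 0.996
finger_force: 0.0
{'fx': 371.64829954431775, 'fy': 371.64829954431775, 'cx': 323.03230543310497, 'cy': 239.18656445408857, 'extrinsics': array([[ 0.99991827,  0.01167193,  0.00521799, -0.49164527],
       [ 0.0094635 , -0.95010726,  0.3117798 , -0.25251911],
       [ 0.00859673, -0.31170493, -0.95014006,  0.31908527],
       [ 0.        ,  0.        ,  0.        ,  1.        ]])} [ 0.49404356 -0.21729477  0.23938079]
```

View pics/w1.png

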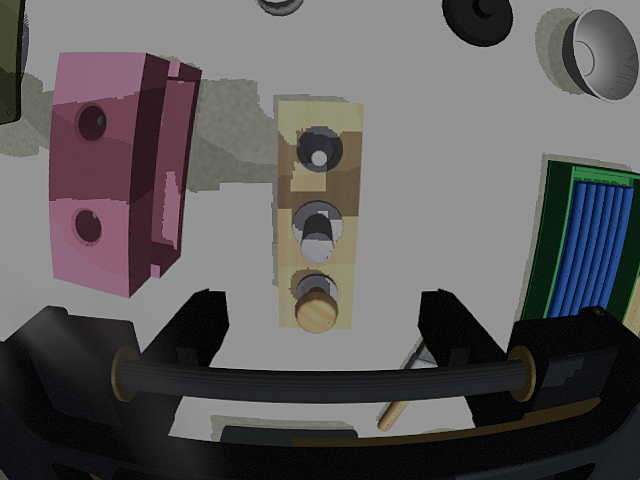

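The wrist view shows the drift as the middle tool between the fingers: handle top at about (317,248), collar centre at about (317,223). Next I'll compute its position with the fisheye model.

```bash
cat >> h.py <<'E'
def fish(c,u,v,z):
    E=c["extrinsics"];R=E[:3,:3];t=E[:3,3]
    a=np.array([u-c["cx"],v-c["cy"]]);rr=np.hypot(*a);th=rr/c["fx"]
    ray=R.T@np.append(a/rr*np.sin(th),np.cos(th));o=-R.T@t
    return o+ray*(z-o[2])/ray[2]
E
python3 - <<'E'
from plant import optics,r
from h import *
c=optics.get_calibration("wrist")
print(fish(c,317,248,.138),fish(c,317,223,.083),fish(c,317,311,.155),r.get_state()["tool_pos"])
E
```

```text
[ 0.485964   -0.22615426  0.138     ] [ 0.48518235 -0.22352345  0.083     ] [ 0.4862718  -0.26711813  0.155     ] [ 0.49108672 -0.22117834  0.2388786 ]
```

```bash
python3 -m creep '[{"grip":1,"tx":-0.2,"ty":-0.4,"tz":2,"spin":0},{"grip":1,"tx":0,"ty":0,"tz":2.5,"spin":0},{"grip":1,"tx":0,"ty":0,"tz":2.5,"spin":0},{"grip":1,"tx":0,"ty":0,"tz":2,"spin":0},{"grip":1,"tx":0,"ty":0,"tz":2,"spin":0},{"grip":1,"tx":0,"ty":0,"tz":1.5,"spin":0},{"grip":1,"tx":0,"ty":0,"tz":1,"spin":0},{"grip":1,"tx":0,"ty":0,"tz":0,"spin":0}]' 40
python3 -m creep '[{"grip":1,"tx":0,"ty":0,"tz":0,"spin":0},{"grip":0,"tx":0,"ty":0,"tz":0,"spin":0},{"grip":-0.3,"tx":0,"ty":0,"tz":0,"spin":0},{"grip":-0.5,"tx":0,"ty":0,"tz":0,"spin":0},{"grip":-0.7,"tx":0,"ty":0,"tz":0,"spin":0},{"grip":-0.7,"tx":0,"ty":0,"tz":0,"spin":0},{"grip":-1,"tx":0,"ty":0,"tz":0,"spin":0},{"grip":-1,"tx":0,"ty":0,"tz":0,"spin":0}]'
```

```text
clock: 2.9
tool_pos: [0.4821, -0.2286, 0.1018]
eef_rot: [0.707, 0.707, -0.001, -0.002]
contact_force: [-0.5, 0.1, 0.1]
opening: 0.999
finger_force: 0.0
clock: 3.57
tool_pos: [0.4842, -0.2279, 0.1038]
eef_rot: [0.707, 0.707, 0.0, 0.0]
contact_force: [-0.2, 0.1, -0.3]
opening: 0.498
finger_force: 0.0
```

```bash
python3 -m creep '[{"grip":0,"tx":0.4,"ty":0.2,"tz":0,"spin":0},{"grip":-0.3,"tx":0,"ty":0,"tz":0,"spin":0},{"grip":-1,"tx":0,"ty":0,"tz":0,"spin":0},{"grip":-1,"tx":0,"ty":0,"tz":0,"spin":0},{"grip":-1,"tx":0,"ty":0,"tz":0,"spin":0},{"grip":-1,"tx":0,"ty":0,"tz":0,"spin":0},{"grip":-1,"tx":0,"ty":0,"tz":0,"spin":0},{"grip":-1,"tx":0,"ty":0,"tz":0,"spin":0}]' 40
python3 -m creep '[{"grip":-1,"tx":0,"ty":0,"tz":0,"spin":0},{"grip":-1,"tx":0,"ty":0,"tz":0,"spin":0},{"grip":-1,"tx":0,"ty":0,"tz":0,"spin":0},{"grip":-1,"tx":0,"ty":0,"tz":0,"spin":0},{"grip":-1,"tx":0,"ty":0,"tz":0,"spin":0}]' 40
```

```text
clock: 4.23
tool_pos: [0.4871, -0.2238, 0.104]
eef_rot: [0.707, 0.707, 0.001, 0.001]
contact_force: [3.7, -0.0, 1.6]
opening: 0.259
finger_force: 40.0
clock: 4.65
tool_pos: [0.4869, -0.2239, 0.104]
eef_rot: [0.707, 0.707, 0.0, 0.001]
contact_force: [4.7, 0.7, 3.1]
opening: 0.26
finger_force: 40.0
```

```bash
python3 -m creep '[{"grip":-1,"tx":0,"ty":0,"tz":-0.5,"spin":0},{"grip":-1,"tx":0,"ty":0,"tz":-1.5,"spin":0},{"grip":-1,"tx":0,"ty":0,"tz":-2.5,"spin":0},{"grip":-1,"tx":0,"ty":0,"tz":-3,"spin":0},{"grip":-1,"tx":0,"ty":0,"tz":-3,"spin":0},{"grip":-1,"tx":0,"ty":0,"tz":-3,"spin":0},{"grip":-1,"tx":0,"ty":0,"tz":-3,"spin":0},{"grip":-1,"tx":0,"ty":0,"tz":-2.5,"spin":0}]' 40
python3 -m creep '[{"grip":-1,"tx":2,"ty":0.5,"tz":0,"spin":0},{"grip":-1,"tx":3,"ty":0.5,"tz":0,"spin":0},{"grip":-1,"tx":3,"ty":0.5,"tz":0,"spin":0},{"grip":-1,"tx":3,"ty":0.5,"tz":0,"spin":0},{"grip":-1,"tx":3,"ty":0.5,"tz":0,"spin":0},{"grip":-1,"tx":3,"ty":0.5,"tz":0,"spin":0},{"grip":-1,"tx":3,"ty":0.5,"tz":0,"spin":0},{"grip":-1,"tx":3,"ty":0.5,"tz":0,"spin":0}]'
python3 -m creep '[{"grip":-1,"tx":3,"ty":0.2,"tz":0,"spin":0},{"grip":-1,"tx":3,"ty":0.2,"tz":0,"spin":0},{"grip":-1,"tx":3,"ty":0.2,"tz":0,"spin":0},{"grip":-1,"tx":3,"ty":0.2,"tz":0,"spin":0},{"grip":-1,"tx":3,"ty":0.2,"tz":0,"spin":0},{"grip":-1,"tx":3,"ty":0.2,"tz":0,"spin":0},{"grip":-1,"tx":0,"ty":0,"tz":0,"spin":0},{"grip":-1,"tx":0,"ty":0,"tz":0,"spin":0}]'
```

```text
clock: 5.32
tool_pos: [0.483, -0.224, 0.2944]
eef_rot: [0.707, 0.707, -0.002, -0.002]
contact_force: [0.6, 0.6, -2.8]
opening: 0.259
finger_force: 40.0
clock: 5.98
tool_pos: [0.523, 0.0059, 0.2922]
eef_rot: [0.707, 0.707, -0.004, -0.002]
contact_force: [0.1, -0.6, -2.4]
opening: 0.261
finger_force: 40.0
clock: 6.65
tool_pos: [0.5354, 0.1866, 0.2922]
eef_rot: [0.706, 0.709, -0.003, -0.001]
contact_force: [0.0, -1.1, -2.5]
opening: 0.259
finger_force: 40.0
```

Run:
```python
from plant import r,optics
import cv2,numpy as np
c=optics.get_calibration("wrist");s=r.get_state()
p,d=optics.snapshot("wrist");cv2.imwrite("pics/w2.png",p[:,:,::-1])
np.save("w2c.npy",c,allow_pickle=True);E=c["extrinsics"];print(-E[:3,:3].T@E[:3,3],s["tool_pos"],s["eef_rot"])
```

```text
[0.5350085  0.27034774 0.43663613] [0.53538974 0.18656605 0.29223677] [ 0.70562442  0.70857891 -0.00302574 -0.00097753]
```

View pics/w2.png

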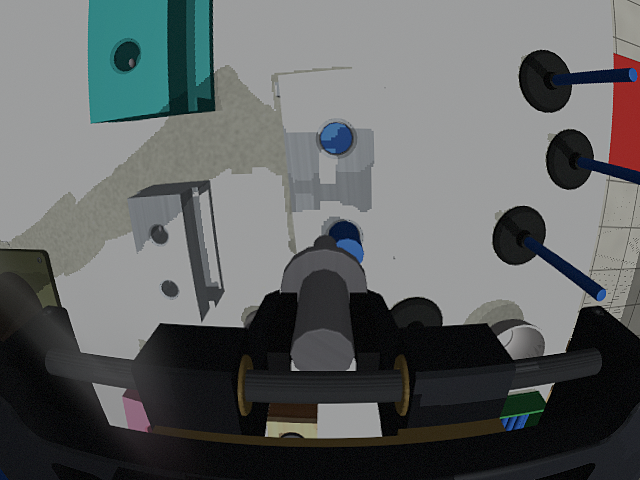

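The wrist view shows the stub's bore as a ring at about (337,138). The held drift has its collar spanning x 281–369, front edge at about (325,247), with its tip peeking out at (326,237). The whole rod's top is at (348,250).

Run:
```python
from h import *
import cv2
c=np.load("w2c.npy",allow_pickle=True).item()
p=cv2.imread("pics/w2.png");m=cv2.inRange(cv2.cvtColor(p,cv2.COLOR_BGR2HSV),(95,100,50),(125,255,255));m[:, :300]=0;m[:,380:]=0;m[200:]=0
x,y,w,h=cv2.boundingRect(m);M=cv2.moments(m,True);print(x,y,w,h,M["m10"]/M["m00"],M["m01"]/M["m00"])
print("stub",fish(c,x+w/2,y+h/2,.109),"ring",fish(c,337,138,.115))
print("rod top",fish(c,348,250,.161))
print("collar L,R,front",fish(c,281,285,.268),fish(c,369,285,.268),fish(c,325,247,.271),"tipfront",fish(c,326,235,.201),"handle top",fish(c,323,350,.326))
```

```text
320 123 32 31 335.76705276705275 137.82239382239382
stub [0.54416906 0.25260301 0.109     ] ring [0.54485424 0.25337098 0.115     ]
rod top [0.55327095 0.16847242 0.161     ]
collar L,R,front [0.51293206 0.18893629 0.268     ] [0.55735045 0.18921741 0.268     ] [0.53503396 0.21058593 0.271     ] tipfront [0.53566654 0.19383621 0.201     ] handle top [0.53453217 0.19078825 0.326     ]
```

```bash
python3 -m creep '[{"grip":-1,"tx":2,"ty":0.3,"tz":0,"spin":0},{"grip":-1,"tx":2,"ty":0.3,"tz":0,"spin":0},{"grip":-1,"tx":2,"ty":0.3,"tz":0,"spin":0},{"grip":-1,"tx":0.6,"ty":0,"tz":0,"spin":0},{"grip":-1,"tx":0,"ty":0,"tz":0,"spin":0},{"grip":-1,"tx":0,"ty":0,"tz":0,"spin":0},{"grip":-1,"tx":0,"ty":0,"tz":0,"spin":0},{"grip":-1,"tx":0,"ty":0,"tz":0,"spin":0}]' 50
```

```text
clock: 7.37
tool_pos: [0.5472, 0.2497, 0.2935]
eef_rot: [0.708, 0.706, -0.001, 0.001]
contact_force: [-0.3, 0.3, -2.8]
opening: 0.259
finger_force: 50.0
```

```bash
python3 -m creep '[{"grip":-1,"tx":0.3,"ty":-0.2,"tz":1,"spin":0},{"grip":-1,"tx":0,"ty":0,"tz":2,"spin":0},{"grip":-1,"tx":0,"ty":0,"tz":2,"spin":0},{"grip":-1,"tx":0,"ty":0,"tz":1.5,"spin":0},{"grip":-1,"tx":0,"ty":0,"tz":0.5,"spin":0},{"grip":-1,"tx":0,"ty":0,"tz":0,"spin":0},{"grip":-1,"tx":0,"ty":0,"tz":0,"spin":0}]' 55
python3 - <<'E'
from plant import r,optics
import cv2,numpy as np
a,_=optics.snapshot("wrist");b,_=optics.snapshot("scene")
b=cv2.resize(b[190:340,220:370],(480,480),interpolation=cv2.INTER_CUBIC)
a=cv2.resize(a[40:360,200:480],(315,360));a=np.vstack([a,np.zeros((120,315,3),np.uint8)])
cv2.imwrite("pics/chk.png",np.hstack([a,b])[:,:,::-1])
E
```

```text
clock: 7.95
tool_pos: [0.5451, 0.2552, 0.2239]
eef_rot: [0.707, 0.707, 0.0, -0.0]
contact_force: [-0.9, -0.1, -3.3]
opening: 0.26
finger_force: 55.0
```

View pics/chk.png

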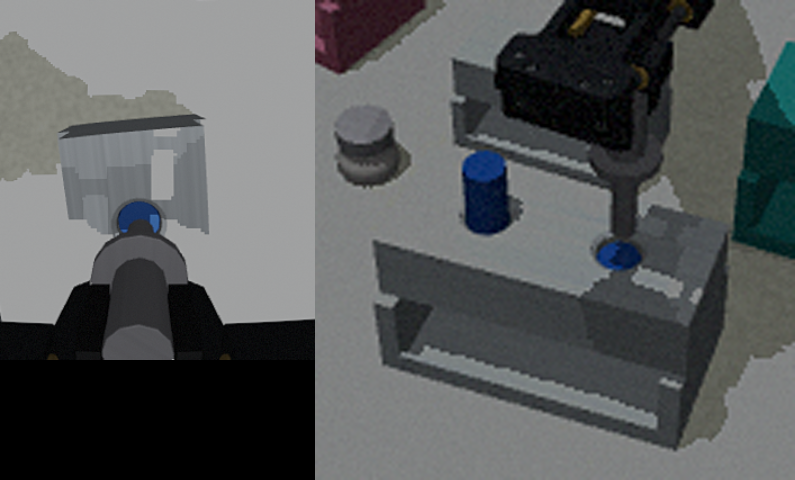

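In the check picture the drift tip is right above the stub's bore: (622,235) over (617,255) in the scene crop. In the wrist crop the bore ring is at (138,220), with the shank in line. Going in.

```bash
python3 -m creep '[{"grip":-1,"tx":-0.2,"ty":0,"tz":1,"spin":0},{"grip":-1,"tx":0,"ty":0,"tz":1,"spin":0},{"grip":-1,"tx":0,"ty":0,"tz":0.2,"spin":0},{"grip":-1,"tx":0,"ty":0,"tz":0,"spin":0},{"grip":-1,"tx":0,"ty":0,"tz":0,"spin":0}]' 60
python3 -m creep '[{"grip":-1,"tx":0,"ty":0,"tz":0.2,"spin":0},{"grip":-1,"tx":0,"ty":0,"tz":0.2,"spin":0},{"grip":-1,"tx":0,"ty":0,"tz":0.2,"spin":0},{"grip":-1,"tx":0,"ty":0,"tz":0.2,"spin":0},{"grip":-1,"tx":0,"ty":0,"tz":0.2,"spin":0},{"grip":-1,"tx":0,"ty":0,"tz":0.2,"spin":0},{"grip":-1,"tx":0,"ty":0,"tz":0.2,"spin":0},{"grip":-1,"tx":0,"ty":0,"tz":0,"spin":0}]'
```

```text
clock: 8.47
tool_pos: [0.5449, 0.2531, 0.2014]
eef_rot: [0.707, 0.707, -0.0, -0.0]
contact_force: [0.4, -0.3, -3.4]
opening: 0.252
finger_force: 60.0
clock: 9.13
tool_pos: [0.5449, 0.2528, 0.187]
eef_rot: [0.707, 0.707, -0.0, -0.0]
contact_force: [0.2, -0.5, -2.6]
opening: 0.256
finger_force: 59.9
```

```bash
python3 -m creep '[{"grip":-1,"tx":0,"ty":0,"tz":0.4,"spin":0},{"grip":-1,"tx":0,"ty":0,"tz":0.4,"spin":0},{"grip":-1,"tx":0,"ty":0,"tz":0.4,"spin":0},{"grip":-1,"tx":0,"ty":0,"tz":0.4,"spin":0},{"grip":-1,"tx":0,"ty":0,"tz":0.4,"spin":0},{"grip":-1,"tx":0,"ty":0,"tz":0.4,"spin":0},{"grip":-1,"tx":0,"ty":0,"tz":0.4,"spin":0},{"grip":-1,"tx":0,"ty":0,"tz":0,"spin":0}]'
python3 -m creep '[{"grip":-1,"tx":0,"ty":0,"tz":0.4,"spin":0},{"grip":-1,"tx":0,"ty":0,"tz":0.4,"spin":0},{"grip":-1,"tx":0,"ty":0,"tz":0.2,"spin":0},{"grip":-1,"tx":0,"ty":0,"tz":0.2,"spin":0},{"grip":-1,"tx":0,"ty":0,"tz":0,"spin":0},{"grip":-1,"tx":0,"ty":0,"tz":0,"spin":0}]'
```

```text
clock: 9.8
tool_pos: [0.544, 0.2523, 0.1581]
eef_rot: [0.707, 0.707, -0.002, -0.0]
contact_force: [0.2, -0.3, -3.2]
opening: 0.258
finger_force: 59.9
clock: 10.3
tool_pos: [0.545, 0.2531, 0.1476]
eef_rot: [0.707, 0.707, -0.0, 0.0]
contact_force: [-0.3, 0.5, -2.7]
opening: 0.259
finger_force: 59.9
```

```bash
python3 -m creep '[{"grip":-1,"tx":0,"ty":0,"tz":0.2,"spin":0},{"grip":-1,"tx":0,"ty":0,"tz":0.1,"spin":0},{"grip":-1,"tx":0,"ty":0,"tz":0.1,"spin":0},{"grip":-1,"tx":0,"ty":0,"tz":0.1,"spin":0},{"grip":-1,"tx":0,"ty":0,"tz":0,"spin":0},{"grip":-1,"tx":0,"ty":0,"tz":0,"spin":0}]'
python3 - <<'E'
from plant import r,optics
import cv2,numpy as np
b,_=optics.snapshot("scene")
b=cv2.resize(b[190:340,220:370],(600,600),interpolation=cv2.INTER_CUBIC)
cv2.imwrite("pics/chk2.png",b[:,:,::-1])
E
```

```text
clock: 10.8
tool_pos: [0.5453, 0.2532, 0.1439]
eef_rot: [0.707, 0.707, 0.0, 0.0]
contact_force: [-0.9, -0.9, 6.1]
opening: 0.256
finger_force: 59.9
```

View pics/chk2.png

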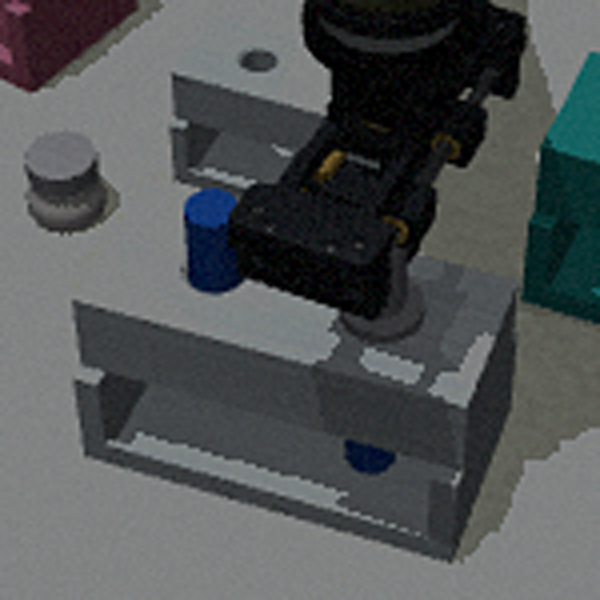

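The collar sits on the block at (385,320) with 6 N upward. The stub is in the tray at (370,455), and the rod at (212,240) is untouched. Now I'll release and withdraw straight up.

```bash
python3 -m creep '[{"grip":-0.2,"tx":0,"ty":0,"tz":0,"spin":0},{"grip":-0.1,"tx":0,"ty":0,"tz":0,"spin":0},{"grip":0,"tx":0,"ty":0,"tz":0,"spin":0},{"grip":0.1,"tx":0,"ty":0,"tz":0,"spin":0},{"grip":0.2,"tx":0,"ty":0,"tz":0,"spin":0},{"grip":0.3,"tx":0,"ty":0,"tz":0,"spin":0},{"grip":0.3,"tx":0,"ty":0,"tz":0,"spin":0},{"grip":0.3,"tx":0,"ty":0,"tz":0,"spin":0}]'
python3 -m creep '[{"grip":0.3,"tx":0,"ty":0,"tz":-0.5,"spin":0},{"grip":0.3,"tx":0,"ty":0,"tz":-1,"spin":0},{"grip":0.3,"tx":0,"ty":0,"tz":-2,"spin":0},{"grip":0.3,"tx":0,"ty":0,"tz":-3,"spin":0},{"grip":0.3,"tx":0,"ty":0,"tz":-3,"spin":0},{"grip":0.3,"tx":0,"ty":0,"tz":-3,"spin":0},{"grip":0.3,"tx":0,"ty":0,"tz":0,"spin":0},{"grip":0.3,"tx":0,"ty":0,"tz":0,"spin":0}]'
python3 - <<'E'
from plant import r,optics
import cv2,numpy as np
b,_=optics.snapshot("scene")
b=cv2.resize(b[190:340,220:370],(600,600),interpolation=cv2.INTER_CUBIC)
cv2.imwrite("pics/chk3.png",b[:,:,::-1])
E
```

```text
clock: 11.52
tool_pos: [0.545, 0.2531, 0.1426]
eef_rot: [0.707, 0.707, -0.0, 0.0]
contact_force: [-0.5, 0.8, 0.0]
opening: 0.649
finger_force: 0.0
clock: 12.18
tool_pos: [0.546, 0.254, 0.2705]
eef_rot: [0.707, 0.707, 0.002, 0.001]
contact_force: [-0.2, 0.3, -1.0]
opening: 0.651
finger_force: 0.0
```

View pics/chk3.png

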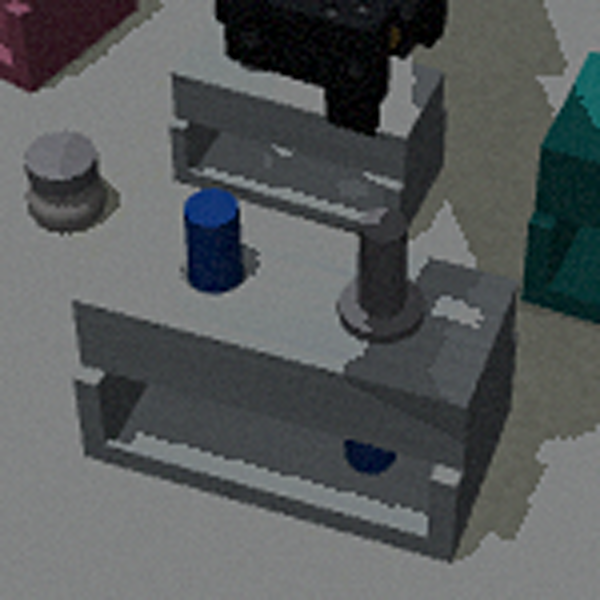

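The drift stands upright with its collar flat on the block at (382,310). The stub is in the tray at (370,457), the rod hasn't moved, and the gripper is clear.

```bash
python3 -c "
from plant import workorder
print(workorder.finish_job())"
```

```text
the job is handed in; nothing more can be done
None
```

The job is handed in, and no verdict came back: the last picture shows the drift upright in the stub's bore with its collar on the block, the stub in the tray, the whole rod unmoved, and the gripper clear at about 12 s.

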